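# Uncover the solvent valve box and shut the marked stopcock

## Task

Push the metal cover of the valve box along its track, all the way to the far stop over the closed deck, so that both stopcocks lie open to view; slide it flat, never lift it. Then push the marked stopcock handle, the one with a round disc on its end, fully shut, so that it lies square across its pipe. Leave the other handle and the things standing around the box as they are, and finish clear of everything.

Things in the scene. Friction and masses are not known exactly. Their poses are not given: they have to be found in the camera images.
- box: Valve box fixed to the bench, blue walls, 200 (x) x 526 (y) x 70 mm high. Origin: centre of its underside, on the bench; y runs along its length. Open bay with two stopcocks at -y, closed grey deck at +y. The cover rests at z 60 mm on deck and ledges, between lips at x = -87.5 and 87.5 mm and end stops with inner faces at y = -253 and 253 mm; lips and stops rise to z 70 mm
- bay (a point): Middle of the bay's white floor, at x 0, y -120, z 8 mm in the box frame. The bay is 156 (x) x 240 (y) mm, its walls rise to z 60 mm. Both stopcocks' steel pipes cross it along x, 16 mm thick, top at z 26 mm, and stick out 25 mm from the box's front (-x) and back
- cover: Loose aluminium plate, 170 (x) x 250 (y) x 6 mm, 0.25 to 0.5 kg, with an upright rib across its middle: 80 (x) x 12 (y) mm, 24 mm high above the plate. Origin: centre of the plate's underside; axes as the box's. Starts over the bay at y = -127 to -116 mm in the box frame, slides along the box's +y to y = 128 mm at the stop; friction 1 to 5 N
- marked_lever (a joint): Marked handle, rad: 0 = open, handle along its pipe and pointing along the box's -x; grows as it turns clockwise seen from above; 1.571 = shut against its stop, handle across its pipe and pointing along the box's +y. Starts at 0 to 0.3. It stays where it is left; takes about 3 N at the disc
- marked_hub (a point): Point on the vertical turning axis of the marked handle, at the top of its bar (z 46 mm in the box frame). It lies at x = 30 mm and either y = -175 or y = -80 mm in the box frame; the other stopcock has the other place. Hub of 12 mm radius, brass valve body below z 28 mm
- marked_tip (a point): Centre of the disc on the end of the marked handle, 48 mm from the turning axis, at z 46 mm in the box frame. The handle is a black plastic bar 14 mm wide and 14 mm high (z 32 to 46 mm in the box frame); the disc is upright-sided, 26 mm in diameter, z 32 to 48 mm, so the handle ends 61 mm from the axis
- plain_hub (a point): The same point on the turning axis of the other stopcock's handle
- plain_tip (a point): Point on the other handle, 48 mm from its axis at the top of the bar. This handle is a plain black bar 14 mm wide and 14 mm high with no disc, and also ends 61 mm from the axis; it too starts 0 to 0.3 rad from its pipe's line and is to be left so
- bottle: Glass solvent bottle with a blue cap, 76 mm in diameter, 170 mm high, standing off the +y end of the box; origin at the centre of its base. Bystander
- jar: Small amber jar, 44 mm in diameter, 65 mm high, standing off the -y end of the box; origin at the centre of its base. Bystander
- wrench: Steel wrench, 140 mm long, lying on the bench behind (+x of) the box's deck half; origin at the middle of its underside, its length along its x. Bystander

How it is judged:
By the outcome, as a careful person would: the job done as asked, in the order asked, and still so for the second after the job is handed in, with the robot touching nothing.
It also fails if it takes over 54 s, if anything falls off the work surface, if the arm or the gripper's body presses on something with over 40 N, if the wrist force passes 120 N, or if a joint passes its speed limit or range.

## Robot

A 6-joint arm with a two-finger parallel gripper is mounted at the origin on the work surface. World frame = base frame: x ahead of the robot, y to its left, z up, the work surface at z = 0. Lengths are in m, angles in degrees, forces in N, time in s.
With the tool pointing down it reaches from about 0.35 to 0.875 m from the base axis. Payload 4.2 kg.
Tool frame: the origin (TCP) lies between the finger pads; the fingertips stand 22 mm ahead of it and the grasp point (between the pads) lies 3 mm ahead of it (arm.finger_overhang is the y of the fingertips in the tool frame, in m); y points along the fingers, x is the direction in which the jaws open and shut, and the axes are right-handed (so a half turn about y gives the same grasp; the last joint's range is limited). The gripper opens to 85 mm and grips with 20 to 120 N. Pads are 22 mm wide; open, the fingers measure 114 mm over their backs; the gripper's body (76 mm by 85 mm) begins 54 mm behind the grasp point. The pads swing forward as they close: fully open they stand 13 mm farther back than shut.
Start: joints at [-59.095, 22.042, 0.453, 0, -68.411, -14.817], TCP at [0.173, -0.6, 0.253] pointing down, gripper open.
Joint ranges: [-179.83, 179.83], [-69.29, 118.12], [-61.27, 80.66], [-181.25, 117.63], [-171.15, -9.14], [-177.46, 177.46]. Speed limits (degrees/s): [159.86, 159.86, 180, 180, 180, 180].

## Interface

Orientations are given as a 3x3 rotation matrix whose columns are the frame's x, y, z axes.
In Python, from cell import arm gives the robot as it stands. Calls block until the motion is done:
- arm.move_pose(position, orientation): joint-space move of the TCP to a pose.
- arm.movel(position, velocity=0.15, ori=None, stop_force=None): straight line of the TCP; ori=None keeps the orientation; velocity is the mean speed in m/s. With stop_force (N) it stops when the force on the tool has changed by that much, and returns True; else False.
- arm.move_joints(angles): joint-space move.
- arm.move_gripper(opening): opening from 0.0 (shut) to 1.0 (fully open); the grip force is fixed at half the most; returns when the fingers have stopped.
- arm.hold(seconds).
- arm.inverse_kinematics(position, orientation): joint angles nearest the present ones, or None.
- arm.capture(name): name is "scene" or "top"; returns a dict with "frame" (400x640x3 uint8, red, green, blue), "mtx" (3x3 intrinsics, pixels), "k1" (the pictures are not rectified: a ray, as slopes to the right and down, at radius r is drawn at 1 + k1 r^2 times it, then the intrinsics apply), "R" (3x3) and "t" (3): a world point X has camera coordinates R X + t. Camera axes: x right, y down, z forward; pixel columns grow to the right and rows downward; lengths in m; the calibration is good to about 2 mm. A picture is of the moment at which its call begins. There is no depth.
A pose or a line that the arm cannot do raises arm.PlanningError and nothing moves.
- arm.job_done(): hands the job in, once; it reports no verdict.
Readings, each from a call of its own:
- arm.read_time_s(): time.
- arm.read_joints(): joint angles.
- arm.read_joint_velocities(): joint speeds.
- arm.read_joint_torque(): joint torques, N m.
- arm.read_position(): TCP position.
- arm.read_tool_rot(): TCP orientation.
- arm.read_force(): force on the tool from outside, world axes, zero at the start.
- arm.read_ft_torque(): the same for the moment, N m.
- arm.read_opening(): opening from 0.0 (shut) to 1.0 (fully open).
Only numpy, scipy, OpenCV 4.12 (cv2) and the standard library are available. Lean on these libraries where they do the work, as an engineer would, in place of code of your own. Each camera call takes 0.05 s, during which the arm holds its last target. There are 200 camera calls.

## Working session

There is one attempt and no reset: what is moved stays moved. The work goes in short steps, each a Python script; the robot and the scene stay as the last script left them, time stands still between calls to the robot, and variables do not carry over. Pictures are saved under pics/ and viewed, about 8 in all and at most 12, crops included, and the job is handed in when it is done.

```bash
mkdir -p pics; ls; python3 - <<'E'
from cell import arm
import cv2
for n in("scene","top"):
    c=arm.capture(n); cv2.imwrite(f"pics/{n}0.png",c["frame"][:,:,::-1]); print(n,c["mtx"].tolist(),c["k1"],c["R"].round(4).tolist(),c["t"])
print(arm.read_time_s(),arm.read_tool_rot().round(3) if hasattr(arm.read_tool_rot(),'round') else arm.read_tool_rot(),arm.finger_overhang)
E
```

```text
pics
scene [[456.7592843447305, 0.0, 322.9515687103829], [0.0, 456.7592843447305, 200.16051596289338], [0.0, 0.0, 1.0]] -0.10432453389247179 [[0.5148, 0.8573, 0.009], [0.6448, -0.3803, -0.663], [-0.565, 0.3471, -0.7485]] [-0.36622145 -0.31289345  1.4013484 ]
top [[500.44810945243097, 0.0, 320.12841042366694], [0.0, 500.44810945243097, 198.67736060085687], [0.0, 0.0, 1.0]] -0.07646710458095594 [[-0.0003, -0.9998, 0.0181], [-0.9842, -0.0029, -0.1769], [0.177, -0.0179, -0.9841]] [0.07714949 0.61285032 1.25361569]
0.1 [[-0.277 -0.001 -0.961]
 [ 0.961  0.002 -0.277]
 [ 0.002 -1.     0.   ]] 0.022
```

View pics/top0.png

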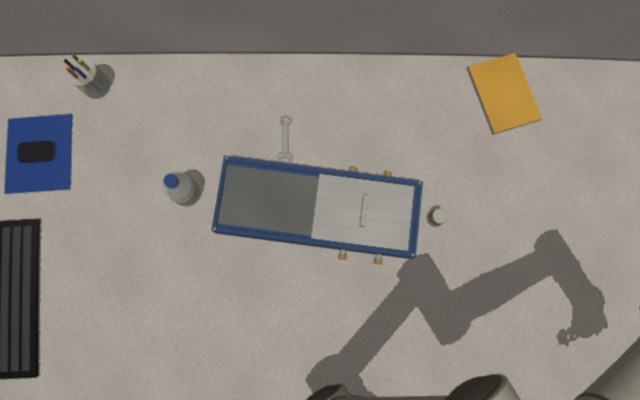

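View pics/scene0.png

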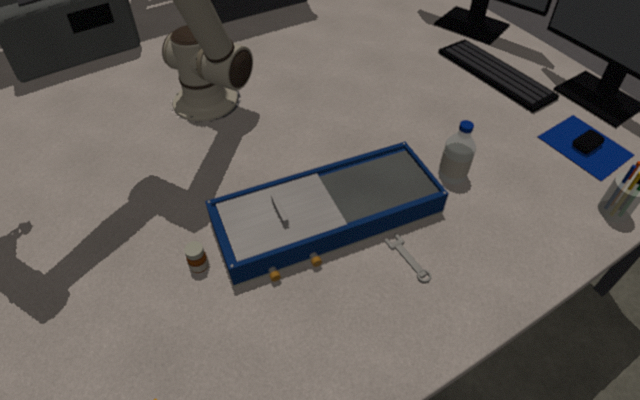

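Top view: the box rim corners are at about (226,156), (422,181), (414,257) and (213,231). The rib runs (366,194)–(362,226), and the cover is over the right-hand (-y) half. I'll fit the box pose by matching its silhouette in both views.

```bash
cat > h.py <<'E'
import numpy as np, cv2
from scipy.optimize import minimize
def proj(c,X):
    p=np.atleast_2d(X)@np.array(c["R"]).T+c["t"]; s=p[:,:2]/p[:,2:]
    s=s*(1+c["k1"]*(s**2).sum(1,keepdims=True)); K=np.array(c["mtx"])
    return s*[K[0,0],K[1,1]]+K[:2,2]
def unproj(c,uv,z):
    K=np.array(c["mtx"]);R=np.array(c["R"])
    s=cv2.undistortPoints(np.array(uv,float).reshape(-1,1,2),K,np.array([c["k1"],0,0,0.]))[:,0]
    C=-R.T@c["t"]; d=np.c_[s,np.ones(len(s))]@R
    return C+d*((z-C[2])/d[:,2])[:,None]
def Rz(a): return np.array([[np.cos(a),-np.sin(a),0],[np.sin(a),np.cos(a),0],[0,0,1]])
def w(b,P): return np.atleast_2d(P)@Rz(b[2]).T+[b[0],b[1],0]
def inbox(b,X): return (np.atleast_2d(X)-[b[0],b[1],0])@Rz(b[2])
E
cat > fit.py <<'E'
from cell import arm
from h import *
cs={n:arm.capture(n) for n in("scene","top")}
pts=np.array([[x,y,z] for x in(-.1,.1) for y in(-.263,.263) for z in(0,.07)])
hulls={}
for n,c in cs.items():
    hsv=cv2.cvtColor(c["frame"],cv2.COLOR_RGB2HSV)
    m=cv2.inRange(hsv,(100,110,25),(130,255,255))
    k,l,st,ce=cv2.connectedComponentsWithStats(m)
    # component nearest expected box location
    e={"top":(318,207),"scene":(328,210)}[n]
    i=max((i for i in range(1,k) if np.hypot(*(ce[i]-e))<60),key=lambda i:st[i,4])
    hulls[n]=cv2.convexHull(np.argwhere(l==i)[:,::-1].astype(np.float32)); print(n,st[i])
def cost(b,ns):
    s=0
    for n in ns:
        h=cv2.convexHull(proj(cs[n],w(b,pts)).astype(np.float32))
        a,_=cv2.intersectConvexConvex(h,hulls[n]); s+=1-a/(cv2.contourArea(h)+cv2.contourArea(hulls[n])-a)
    return s
b0=np.r_[unproj(cs["top"],[[318,206]],.07)[0,:2],np.radians(-5)]
for ns in(("top",),("scene",),("top","scene")):
    r=minimize(cost,b0,args=(ns,),method="Nelder-Mead",options=dict(initial_simplex=b0+np.array([[0,0,0],[.02,0,0],[0,.02,0],[0,0,.1]]),xatol=1e-5,fatol=1e-6))
    print(ns,r.x.round(4),r.fun)
b=r.x; np.save("box.npy",b)
print("rib top in box frame",inbox(b,unproj(cs["top"],[[366,194],[362,226]],.09)).round(4))
print("cover edge",inbox(b,unproj(cs["top"],[[319,174],[311,238]],.066)).round(4))
E
python3 fit.py
```

```text
scene [ 206  143  242  142 6311]
top [ 213  158  208   99 2548]
('top',) [ 0.5978  0.0867 -0.1268] 0.05089799060770006
('scene',) [ 0.5879  0.0854 -0.1282] 0.03734055830839367
('top', 'scene') [ 0.5904  0.0851 -0.1321] 0.09253525279412256
rib top in box frame [[ 0.0444 -0.1187  0.09  ]
 [-0.0385 -0.1182  0.09  ]]
cover edge [[ 0.0855  0.0073  0.066 ]
 [-0.0833  0.0055  0.066 ]]
```

```bash
sed -i 's/(100,110,25),(130,255,255)/(95,70,15),(135,255,255)/' fit.py; cat >> fit.py <<'E'
B=np.array([[.1,.263,.07],[.1,-.263,.07],[-.1,-.263,.07],[-.1,.263,.07]])
print("proj rim",proj(cs["top"],w(b,B)).round(1).tolist(), proj(cs["scene"],w(b,B)).round(1).tolist())
q=unproj(cs["top"],[[226,156],[422,181],[414,257],[213,231]],.07)
print("eye centre",q.mean(0),"sides",[np.linalg.norm(q[i]-q[i-1]).round(4) for i in range(4)])
ims=[]
for n,(x,y) in(("top",(205,145)),("scene",(200,135))):
    f=cs[n]["frame"][y:y+145,x:x+255,::-1]; s=3
    f=cv2.resize(f,None,fx=s,fy=s,interpolation=cv2.INTER_CUBIC)
    f=cv2.convertScaleAbs(f,alpha=1.5)
    for p in proj(cs[n],w(b,pts)): cv2.circle(f,tuple(int(v) for v in ((p-[x,y]+.5)*s)),3,(0,0,255),1)
    ims.append(cv2.resize(f,None,fx=.68,fy=.68))
cv2.imwrite("pics/fit.png",np.vstack(ims))
E
python3 fit.py
```

```text
scene [ 205  142  243  143 6713]
top [ 212  157  210  101 3427]
('top',) [ 0.5955  0.0842 -0.1317] 0.02702181662491676
('scene',) [ 0.5886  0.0848 -0.1284] 0.029049998259516152
('top', 'scene') [ 0.5919  0.0843 -0.1303] 0.06100234486184419
rib top in box frame [[ 0.0426 -0.1182  0.09  ]
 [-0.0403 -0.1175  0.09  ]]
cover edge [[ 0.0839  0.0078  0.066 ]
 [-0.0849  0.0062  0.066 ]]
proj rim [[223.3, 155.1], [422.5, 181.3], [415.1, 257.5], [210.5, 230.4]] [[448.6, 192.4], [228.5, 267.9], [204.6, 199.5], [405.1, 140.0]]
eye centre [0.59134919 0.08188274 0.07      ] sides [np.float64(0.1992), np.float64(0.5172), np.float64(0.1998), np.float64(0.5164)]
```

View pics/fit.png

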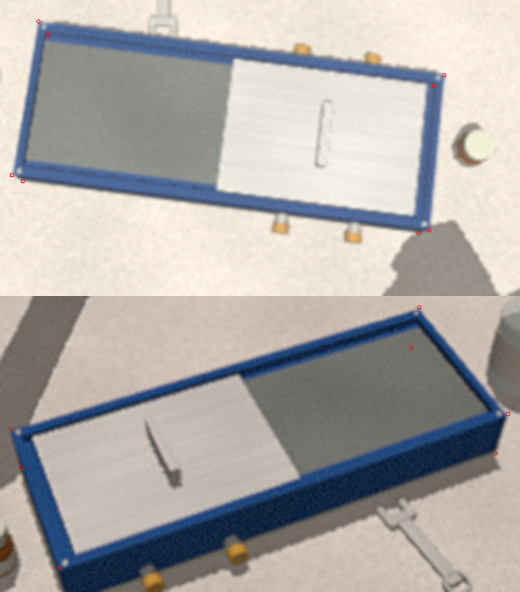

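The fit overlays to within about 2 px. The residuals put the centre at about (0.5915, 0.083) with yaw -0.130 rad, and the rib at y≈-0.117, which is within the given range. Next I check reach and push the cover.

```bash
cat >> h.py <<'E'
b=np.array([.5915,.083,-.130])
def ori(phi,s=1):
    "tool z (push direction) at angle phi from box +y (ccw), tool down"
    R=Rz(b[2]+phi); return np.c_[s*R[:,0],[0,0,-1],s*R[:,1]]
def lever(hy,th,r=.046,off=.024,z=.057):
    "TCP pose behind a handle at angle th (0=-x, clockwise)"
    rad=np.array([-np.cos(th),np.sin(th),0]); tan=np.array([np.sin(th),np.cos(th),0])
    return w(b,np.array([.03,hy,z])+r*rad-off*tan)[0]
E
python3 - <<'E'
from cell import arm
from h import *
for s in(1,-1):
    for p in([0,-.155,.2],[0,-.155,.095],[0,.125,.095]): 
        q=arm.inverse_kinematics(w(b,p)[0],ori(0,s)); print(s,p,None if q is None else np.round(q,0))
    for hy in(-.175,-.08):
        for th in(0,.8,1.57):
            q=arm.inverse_kinematics(lever(hy,th),ori(-th,s)); print(s,hy,th,None if q is None else np.round(q,0))
E
```

```text
1 [0, -0.155, 0.2] [  9.  20. -11.   0. -59. 163.]
1 [0, -0.155, 0.095] [  9.  27. -18.   0. -46. 163.]
1 [0, 0.125, 0.095] [ 33.  32.  -8.   0. -50. 139.]
1 -0.175 0 [  5.  28. -22.   0. -40. 168.]
1 -0.175 0.8 [  9.  28. -23.   0. -39. 117.]
1 -0.175 1.57 [ 11.  30. -19.   0. -41.  71.]
1 -0.08 0 [ 15.  29. -22.   0. -40. 158.]
1 -0.08 0.8 [ 19.  29. -21.   0. -40. 108.]
1 -0.08 1.57 [ 20.  31. -17.   0. -42.  62.]
-1 [0, -0.155, 0.2] [  9.  20. -11.   0. -59. -17.]
-1 [0, -0.155, 0.095] [  9.  27. -18.   0. -46. -17.]
-1 [0, 0.125, 0.095] [ 33.  32.  -8.   0. -50. -41.]
-1 -0.175 0 [  5.  28. -22.   0. -40. -12.]
-1 -0.175 0.8 [  9.  28. -23.   0. -39. -63.]
-1 -0.175 1.57 [  11.   30.  -19.    0.  -41. -109.]
-1 -0.08 0 [ 15.  29. -22.   0. -40. -22.]
-1 -0.08 0.8 [ 19.  29. -21.   0. -40. -72.]
-1 -0.08 1.57 [  20.   31.  -17.   -0.  -42. -118.]
```

```bash
python3 - <<'E'
from cell import arm
from h import *
O=ori(0,-1); W=lambda *p: w(b,p)[0]
def rep(t): print(t,round(arm.read_time_s(),2),inbox(b,arm.read_position()).round(4)[0],(np.array(arm.read_force())@Rz(b[2])).round(1))
arm.move_gripper(0.0)
arm.move_pose(W(0,-.16,.2),O); rep("above")
print(arm.movel(W(0,-.16,.095),.12,stop_force=8)); rep("down")
print(arm.movel(W(0,-.125,.095),.03,stop_force=1.0)); rep("contact")
print(arm.movel(W(0,.09,.095),.1,stop_force=25)); rep("pushed")
print(arm.movel(W(0,.125,.095),.025,stop_force=12)); rep("stop")
c=arm.capture("top"); cv2.imwrite("pics/t1.png",cv2.resize(c["frame"][110:290,150:470,::-1],None,fx=2.4,fy=2.4,interpolation=cv2.INTER_CUBIC))
E
```

```text
above 3.42 [ 0.     -0.1608  0.2001] [0.4 0.3 0.5]
False
down 4.44 [ 0.0006 -0.16    0.0957] [-0.6  0.3  0.1]
True
contact 5.31 [-0.0004 -0.1321  0.0945] [-0.4  0.7 -0.3]
False
pushed 7.68 [0.0001 0.0899 0.0952] [-0.2 -0.5 -0.2]
True
stop 8.61 [-0.0002  0.112   0.0947] [-0.6  0.4 -0.6]
```

View pics/t1.png

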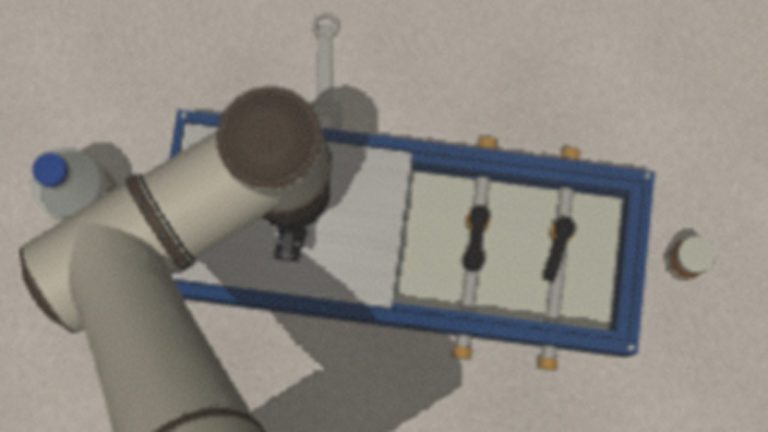

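The cover is at its far stop: the tool halted at box y=0.112, and 0.111 was expected. The marked stopcock is the left one (y=-80), with its disc at crop (473,258). The plain bar is at (564,228)–(549,272). I'll back off and measure again.

```bash
python3 - <<'E'
from cell import arm
from h import *
W=lambda *p: w(b,p)[0]
arm.movel(W(0,.09,.095),.1); arm.movel(W(0,.09,.17),.15)
C={n:arm.capture(n) for n in("top","scene")}
P=np.array([[473,258],[480,216],[549,272],[564,228],[412,155],[392,305]])/2.4+[150,110]-.3
print(inbox(b,unproj(C["top"],P,.046)).round(4)[:4],inbox(b,unproj(C["top"],P,.066)).round(4)[4:],arm.read_time_s())
f1=cv2.resize(C["top"]["frame"][140:270,200:430,::-1],None,fx=3,fy=3,interpolation=cv2.INTER_CUBIC)
f2=cv2.resize(C["scene"]["frame"][130:290,200:460,::-1],None,fx=2.65,fy=2.65,interpolation=cv2.INTER_CUBIC)[:,:690]
f1=f1[:,:690];f2=cv2.copyMakeBorder(f2,0,0,0,690-f2.shape[1],cv2.BORDER_CONSTANT)
cv2.imwrite("pics/t2.png",cv2.resize(np.vstack([f1,f2]),None,fx=.73,fy=.73))
E
```

```text
[[-0.0164 -0.0777  0.046 ]
 [ 0.0308 -0.0797  0.046 ]
 [-0.0208 -0.1617  0.046 ]
 [ 0.0297 -0.1728  0.046 ]] [[ 0.0842  0.0029  0.066 ]
 [-0.0809  0.0029  0.066 ]] 9.7583
```

View pics/t2.png

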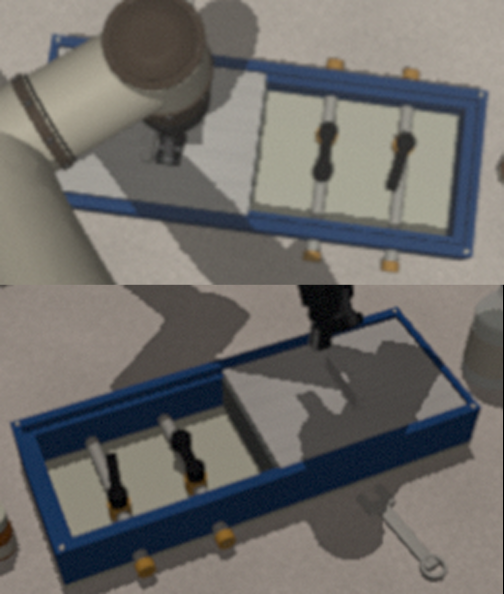

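The measured hubs and the cover edge (y=2.9 mm, 3 expected) agree with the drawing. The marked handle starts at about 0.04 rad and the plain one at about 0.24 rad. Now I turn the marked handle.

```bash
python3 - <<'E'
from cell import arm
from h import *
hy=-.08
def rep(t): print(t,round(arm.read_time_s(),2),inbox(b,arm.read_position()).round(4)[0],(np.array(arm.read_force())@Rz(b[2])).round(1))
O=ori(0,-1)
p=lever(hy,0,off=.033); up=p+[0,0,.113]
arm.movel(up,.2,ori=O)
if arm.movel(p,.1,stop_force=6): rep("blocked"); raise SystemExit
rep("down")
for th in np.r_[0:1.45:.2,1.45:1.8:.06]:
    hit=arm.movel(lever(hy,th),.05,ori=ori(-th,-1),stop_force=9); rep(f"{th:.2f} {hit}")
    if hit: break
c=arm.capture("top"); cv2.imwrite("pics/t3.png",cv2.resize(c["frame"][140:270,200:430,::-1],None,fx=3,fy=3,interpolation=cv2.INTER_CUBIC))
E
```

```text
down 12.21 [-0.0155 -0.1129  0.0577] [ 0.4  0.4 -0.4]
0.00 False 12.54 [-0.0159 -0.1035  0.0573] [0.6 0.8 0.5]
0.20 False 12.9 [-0.0199 -0.0943  0.057 ] [0.1 0.  0.7]
0.40 False 13.26 [-0.0219 -0.0844  0.057 ] [-0.3 -0.1  0.4]
0.60 False 13.62 [-0.0218 -0.0741  0.0569] [-0.7 -0.5  1.4]
0.80 False 13.97 [-0.0197 -0.0639  0.0568] [-3.2 -0.7  1.3]
1.00 False 14.33 [-0.0153 -0.0543  0.0568] [-3.1  0.2 -0.4]
1.20 False 14.69 [-0.009  -0.0458  0.0568] [-1.3  0.7 -0.8]
1.40 False 15.05 [-0.0012 -0.0388  0.0569] [-0.7 -0.6 -0.8]
1.45 False 15.3 [ 0.0006 -0.0374  0.057 ] [-2.1  0.4 -0.2]
1.51 False 15.55 [ 0.0033 -0.0357  0.057 ] [-2.6  0.3 -1.2]
1.57 False 15.8 [ 0.0061 -0.0341  0.057 ] [-1.5 -0.2 -0.8]
1.63 False 16.05 [ 0.0065 -0.0333  0.0568] [-7.9  1.3  3.4]
1.69 False 16.3 [ 0.0067 -0.0325  0.0566] [-13.6   1.9   8.1]
1.75 False 16.55 [ 0.007  -0.0318  0.0565] [-19.7   4.4  12.8]
```

The handle is against its stop: the tool x halted at 6–7 mm (6 expected) and the force rose to 20 N. I'll retreat and check.

```bash
python3 - <<'E'
from cell import arm
from h import *
p=np.array(arm.read_position()); back=p+Rz(b[2])@[-.022,0,0]
arm.movel(back,.08); arm.movel(back+[0,0,.15],.15)
arm.move_joints([-59.095,22.042,.453,0,-68.411,-100]); arm.hold(.3)
print(arm.read_time_s(),arm.read_position())
C={n:arm.capture(n) for n in("top","scene")}
f1=cv2.resize(C["top"]["frame"][105:275,150:460,::-1],None,fx=2.2,fy=2.2,interpolation=cv2.INTER_CUBIC)
f2=cv2.resize(C["scene"]["frame"][110:290,180:490,::-1],None,fx=2.2,fy=2.2,interpolation=cv2.INTER_CUBIC)
cv2.imwrite("pics/t4.png",cv2.resize(np.vstack([f1,f2]),None,fx=.77,fy=.77))
g=cv2.resize(C["top"]["frame"][155:260,300:430,::-1],None,fx=6,fy=5.5,interpolation=cv2.INTER_CUBIC)
cv2.imwrite("pics/t5.png",g)
E
```

```text
21.275 [ 0.17356686 -0.60037728  0.25331963]
```

View pics/t4.png

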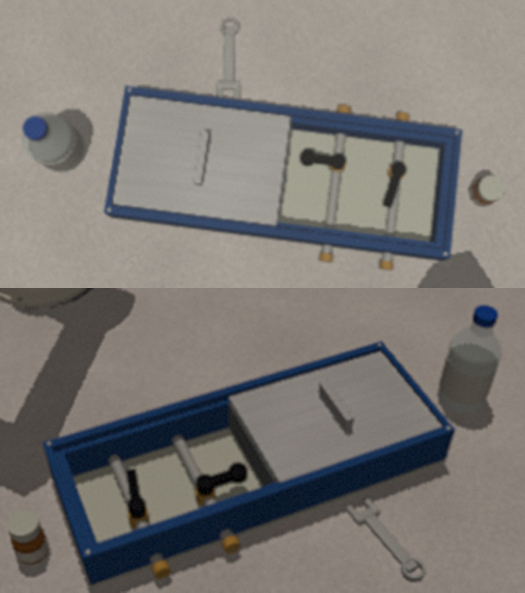

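View pics/t5.png

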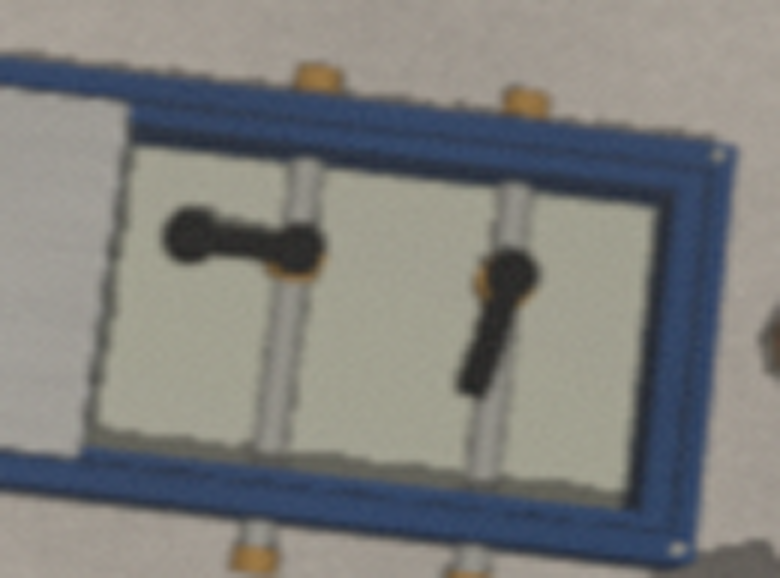

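The crop shows the disc at (190,236) and the hub at (300,249). I'll compute the angles and the cover edge, then hand in if they agree.

```bash
python3 - <<'E'
from cell import arm
from h import *
c=arm.capture("top")
P=np.array([[190,236],[300,249],[472,382],[511,272],[127,105],[83,455]])/[6,5.5]+[300,155]-.4
q=inbox(b,unproj(c,P,.046))
print(q[:4].round(4),inbox(b,unproj(c,P,.066))[4:].round(4))
for h,t in((1,0),(3,2)): d=q[t]-q[h]; print("angle",np.arctan2(d[1],-d[0]).round(3))
arm.job_done(); print(arm.read_time_s())
E
```

```text
[[ 0.0301 -0.0308  0.046 ]
 [ 0.0303 -0.0795  0.046 ]
 [-0.0235 -0.1616  0.046 ]
 [ 0.0315 -0.1728  0.046 ]] [[ 0.0855  0.0046  0.066 ]
 [-0.0822  0.0017  0.066 ]]
angle 1.568
angle 0.202
the job is handed in; nothing more can be done
the job is handed in; nothing more can be done
```

The job is done and handed in: the cover is at its far stop and the marked stopcock is fully shut. I pushed the cover by its rib with the gripper shut, sliding it flat. Then I turned the marked handle, the one at box y = -80 mm, by pushing its disc round to the stop. The arm went back to its start position, clear of everything. The clock stood at 21.3 s of the 54 s allowed when I last read it.

Last checks:
- **Cover:** its trailing edge measures y ≈ 2 to 5 mm, against 3 mm expected at the stop. The tool had halted there at y = 112 mm, against 111 mm expected.
- **Marked handle:** it measures 1.568 rad, against 1.571 for shut. The push force rose to about 20 N at its stop.
- **Plain handle:** it measures 0.20 rad. My reading before the push was about 0.22, so the difference is pixel-reading error, and the tool kept clear of it by my geometry (about 30 mm).
- **Bystanders:** the bottle, jar and wrench look unmoved in both views; I did not measure them.

One disagreement remained. The two cameras placed the box about 7 mm apart in x when fitted separately. I used a compromise position, and the later hub and edge measurements agreed with it to about 2 to 3 mm.

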